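# Centre a specimen dish on the balance pan and tare

## Task

The wide lidded dish stands askew on the balance, hanging over the edge of the pan. Gently slide it, without overloading the pan or tipping the dish, until it sits centred with no edge overhanging and let go of it; then press the tare key down to its stop and release it. Leave everything around the balance as it is.

Things in the scene. Friction and masses are not known exactly. Their poses are not given: they have to be found in the camera images.
- balance: White bench balance, fixed, on screw feet (set differently each time) on a stone slab 310 x 250 x 22 mm. Origin below the middle of the pan, level with the housing's underside, 26 to 36 mm above the bench; x from the key end to the far end. Housing x -175 to +105, y -110 to +110 mm, deck at z 52. A round draught ring stands on the deck round the pan: radius 80 inside, 84 outside, rim at z 88 mm.
- pan: Round flat smooth steel pan of the balance, 112 mm in diameter. Origin: centre of its top face, 68 mm above the balance's origin, 20 mm below the ring's rim. Stiffly sprung: it gives nothing under the dish alone, then sinks only about 1 mm per 12 N. It is overloaded, and the job spoilt, when the dish bears on it with over 10 N in all (its own weight is 1 to 2 N).
- dish: Loose lidded dish, 100 mm in diameter, 18 mm high, white flat lid, 0.08 to 0.17 kg. Origin: centre of its underside; its top lies 2 mm below the ring's rim. It starts 15 to 28 mm off the pan's centre, too near the ring there for a finger. Fingertips hold on its lid better than its base holds on the pan (friction about 0.35), so 2 to 5 N of pressing carries it. It tips if pressed beyond the pan's edge.
- tare (a joint): Travel of the tare key: 0 up, 0.005 m fully down; sprung, needs 4 N to go fully down.
- tare_top (a point): Centre of the top of the round grey tare key, 24 mm in diameter, on the deck at the end away from the ring, beside the dark display; its top is at z 69 mm of the balance when up; pressed straight down.
- ref_weight: Bystander: brass knob weight, 22 mm in diameter, 24 mm high, on the housing's far corner. Origin under its centre.
- jar_tall: Bystander: glass jar with yellow lid, 52 mm in diameter, 85 mm high. Origin under its centre.
- jar_short: Bystander: glass jar with white lid, 60 mm in diameter, 60 mm high. Origin under its centre.
- small_dish: Bystander: small white lidded dish, 58 mm in diameter, 13 mm high, on the bench. Origin under its centre.
- forceps: Bystander: steel forceps lying on the bench, 130 mm long along x. Origin under the middle.
- beaker: Bystander: glass beaker, 60 mm in diameter, 75 mm high. Origin under its centre.
- vial_tray: Bystander: empty grey tray 60 x 90 x 30 mm. Origin under its centre.
Mind the look-alikes: they are no part of the job. What is shaped like the dish but black is not meant.

How it is judged:
On the way, in this order (a step that is already met when the one before it is completed fails the run):
1. the dish stands centred on the pan, level, at rest and let go (horizontal distance between dish and pan below 0.006 m and z of dish in the frame of pan between -0.003 and 0.003 m and angle between dish's own z axis and vertical below 0.05 rad and linear speed of dish below 0.01 m/s and contact force between each of the arm, the fingers and dish below 0.05 N), for 0.3 s.
2. the tare key is pressed to its stop (value of joint tare above 0.0042 m), for 0.05 s.
At the end, for the whole second after the job is handed in: The dish lies flat on the pan with its centre within 6 mm of the pan's centre (so no edge overhangs), at rest and not touched, and the tare key has been pressed and has come up again (under 1 mm down) (horizontal distance between dish and pan below 0.006 m and z of dish in the frame of pan between -0.003 and 0.003 m and angle between dish's own z axis and vertical below 0.05 rad and linear speed of dish below 0.01 m/s and value of joint tare below 0.001 m).
It fails at once if the pan is overloaded: the dish bears on it with more than 10 N (contact force between dish and pan above 10 N).
It fails at once if the dish is tipped by more than 0.2 rad (angle between dish's own z axis and vertical above 0.2 rad).
It fails at once if a bystander is moved by more than 15 mm (distance of any of ref_weight, jar_tall, jar_short, small_dish, forceps, beaker, vial_tray from where it was at the start of the episode above 0.015 m).
It also fails if it takes over 40 s, if anything falls off the work surface, if the arm or the gripper's body presses on something with over 40 N, if the wrist force passes 120 N, or if a joint passes its speed limit or range.

## Robot

A 6-joint arm with a two-finger parallel gripper is mounted at the origin on the work surface. World frame = base frame: x ahead of the robot, y to its left, z up, the work surface at z = 0. Lengths are in m, angles in rad, forces in N, time in s.
With the tool pointing down it reaches from about 0.3 to 0.825 m from the base axis. Payload 5.4 kg.
Tool frame: the origin (TCP) lies midway between the tips of the shut fingers; the grasp point (between the pads) lies 19 mm behind it; z points along the fingers, y is the direction in which the jaws open and shut (so a half turn about z gives the same grasp; the last joint's range is limited). The gripper opens to 92 mm and grips with 3 to 60 N. Pads are 20 mm wide; open, the fingers measure 128 mm over their backs; the gripper's body (75 mm by 189 mm) begins 69 mm behind the grasp point.
Start: joints at [0.995, 0.158, 1.597, -0, 1.386, -0.21], TCP at [0.206, 0.537, 0.215] pointing down, gripper open.
Joint ranges: [-2.91, 2.91], [-0.94, 2.29], [0.18, 2.7], [-1.29, 4.43], [0.17, 2.64], [-3, 3]. Speed limits (rad/s): [2.57, 2.57, 3.14, 3.14, 3.14, 3.14].

## Interface

Orientations are given as a 3x3 rotation matrix whose columns are the frame's x, y, z axes.
In Python, from bench import bot gives the robot as it stands. The module is installed in compiled form; this text tells all that it offers.
- The arm moves only by the shell command python3 -m pendant 'ROWS'. ROWS is JSON, a list of rows, each an object of numbers: "rx", "ry", "rz": the turn, a rotation vector about the world's x, y, z in rad; "x", "y", "z": the shift along the world's x, y, z in m; "hand": the gripper command: -1 is shut, 1 is fully open, values between are in proportion. A call has 1 to 5 rows; each row shifts and turns the commanded pose from where the row before left it; what a row does not reach is not made up. A row lasts 1/10 s, in which the tool goes at most 50 mm and 8.59 degrees, less where a joint would pass 70% of its speed; a pose out of reach is approached as far as the arm can. A call with a gripper value outside its range is refused whole. The fingers move at their own pace and stop on an object; the grip force is fixed at half the most. Time passes only in rows, so rows that do not move let the fingers close. It gives the time, the measured TCP pose, the force and the opening at its end, in the units of the state.
- bot.read_state(): the state, without advancing time (a new reading comes with each control period).
- bot.get_image(name): name is "scene" or "top"; returns a dict with "img" (400x640x3 uint8, red, green, blue), "fx", "fy", "cx", "cy" (pixels), "dist" ([k1, k2, p1, p2, k3] as OpenCV has them; the pictures are not rectified), "T" (4x4, takes a point from camera to world coordinates). Camera axes: x right, y down, z forward; pixel columns grow to the right and rows downward; lengths in m; the calibration is good to about 2 mm. A picture is of the moment at which its call begins. There is no depth.
- bot.hand_in(): hands the job in, once; it reports no verdict.
The state is a dict: "time_s": time; "joints": joint angles; "qvel": joint speeds; "tau": joint torques, N m; "position": TCP position; "tcp_rot": TCP orientation; "ft_force": force on the tool from outside, world axes, zero at the start; "ft_torque": the same for the moment, N m; "finger_gap": opening from 0.0 (shut) to 1.0 (fully open).
Only numpy, scipy, OpenCV 4.12 (cv2) and the standard library are available. Lean on these libraries where they do the work, as an engineer would, in place of code of your own. Each camera call takes 0.05 s, during which the arm holds its last target.

## Working session

There is one attempt and no reset: what is moved stays moved. The work goes in short steps, Python scripts to look and compute and a shell command to move; the robot and the scene stay as the last step left them, time stands still between calls to the robot, and variables do not carry over. Pictures are saved under pics/ and viewed, and the job is handed in when it is done.

```bash
mkdir -p pics; cat > h.py <<'E'
import numpy as np, cv2
from bench import bot
def cam(n):
    d=bot.get_image(n); K=np.array([[d['fx'],0,d['cx']],[0,d['fy'],d['cy']],[0,0,1.]]); return d['img'],K,np.array(d['dist'],float),np.array(d['T'])
def ray(px,K,D,T):
    p=cv2.undistortPoints(np.array(px,float).reshape(-1,1,2),K,D).reshape(-1,2)
    v=np.c_[p,np.ones(len(p))]@T[:3,:3].T
    return T[:3,3],v
def onz(px,z,K,D,T):
    o,v=ray(px,K,D,T); return o+v*((z-o[2])/v[:,2:3])
def proj(P,K,D,T):
    R=T[:3,:3].T; t=-R@T[:3,3]
    return cv2.projectPoints(np.array(P,float).reshape(-1,1,3),cv2.Rodrigues(R)[0],t,K,D)[0].reshape(-1,2)
E
python3 - <<'E'
from h import *
for n in('top','scene'):
    i,K,D,T=cam(n); cv2.imwrite(f'pics/{n}0.png',i[:,:,::-1]); print(n,K[0,0],T.round(3).tolist(),D); np.savez(n+'0.npz',i=i,K=K,D=D,T=T)
s=bot.read_state(); print(s['time_s'],s['position'],s['tcp_rot'],s['ft_force'],s['finger_gap'])
E
```

```text
top 510.32239214717515 [[-0.021, -0.991, 0.13, 0.396], [-1.0, 0.018, -0.021, 0.025], [0.019, -0.131, -0.991, 1.385], [0.0, 0.0, 0.0, 1.0]] [-0.10737504  0.          0.          0.          0.        ]
scene 360.98500316803097 [[-0.163, 0.563, -0.81, 1.215], [0.987, 0.099, -0.13, 0.106], [0.007, -0.82, -0.572, 0.56], [0.0, 0.0, 0.0, 1.0]] [-0.0369757  0.         0.         0.         0.       ]
0.1 [0.20539895 0.53646366 0.21374257] [[-9.33836161e-01  3.57699894e-01 -9.00311754e-04]
 [ 3.57700866e-01  9.33835168e-01 -1.40344023e-03]
 [ 3.38732357e-04 -1.63262553e-03 -9.99998610e-01]] [-0.41493848 -0.25081664  0.28178899] 0.9998565747564309
```

View pics/top0.png

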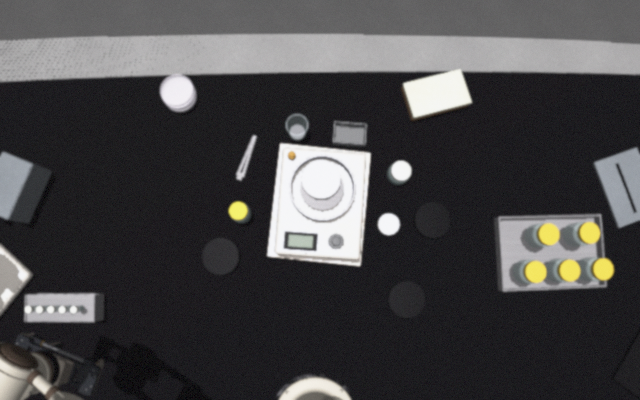

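View pics/scene0.png

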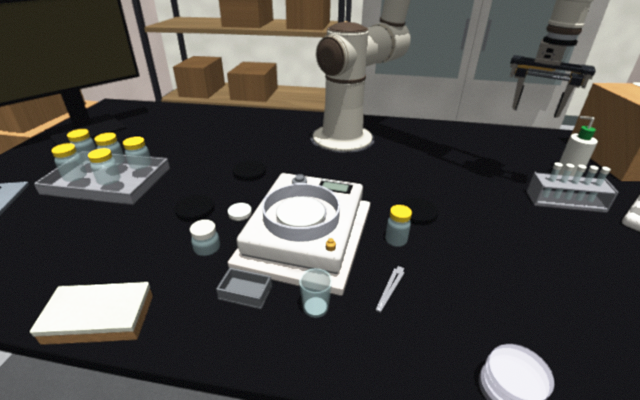

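```bash
python3 - <<'E'
from h import *
d=np.load('top0.npz'); c=d['i'][135:275,255:385][:,:,::-1]; a=cv2.resize(c,None,fx=4,fy=4,interpolation=cv2.INTER_CUBIC)
cv2.imwrite('pics/ct.png',a)
d=np.load('scene0.npz'); c=d['i'][165:285,225:385][:,:,::-1]; a=cv2.resize(c,None,fx=5,fy=5,interpolation=cv2.INTER_CUBIC)
cv2.imwrite('pics/cs.png',a)
E
```

```text
(no output)
```

View pics/ct.png

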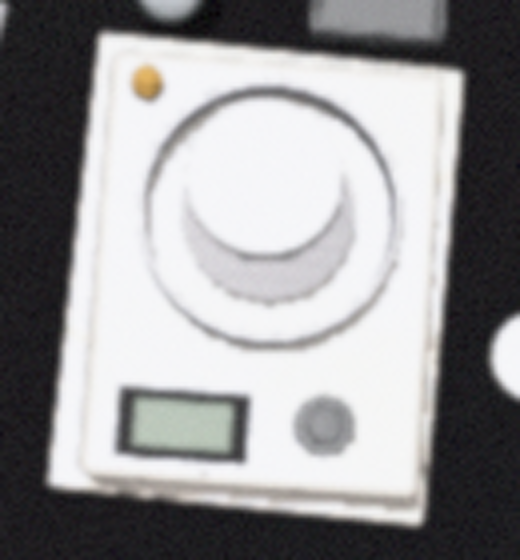

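View pics/cs.png

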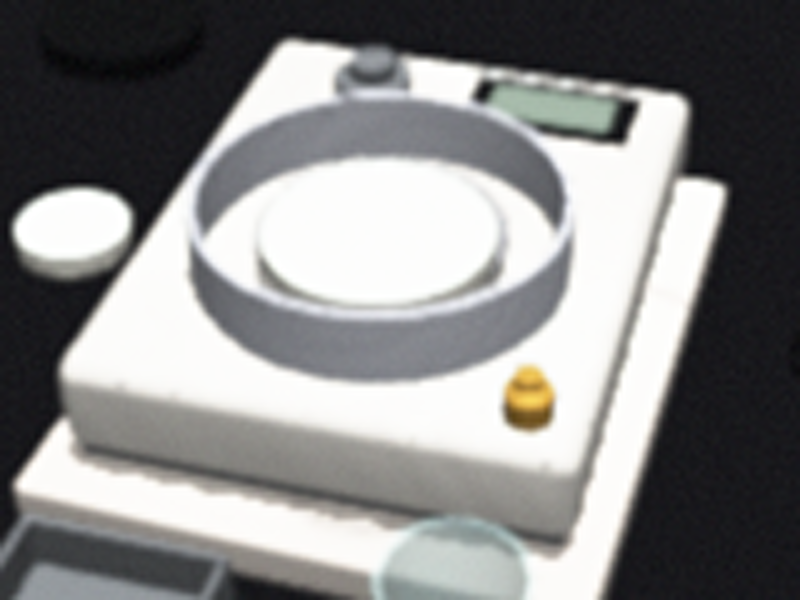

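```bash
python3 - <<'E'
from h import *
for n,(r0,r1,c0,c1),f,lo,hi in(('top',(150,230,280,365),7,150,255),('scene',(170,250,255,350),8,130,255)):
    d=np.load(n+'0.npz'); c=d['i'][r0:r1,c0:c1].astype(float).mean(2); print(n,np.percentile(c,[1,10,30,50,70,90]))
    c=np.clip((c-lo)/(hi-lo),0,1)**3*255
    cv2.imwrite(f'pics/e{n}.png',cv2.resize(c.astype(np.uint8),None,fx=f,fy=f,interpolation=cv2.INTER_NEAREST))
d=np.load('top0.npz'); g=d['i'].mean(2).astype(int)
print(g[152:226,322].tolist()); print(g[188,285:360].tolist())
E
```

```text
top [128.65333333 198.63333333 234.66666667 245.33333333 246.33333333
 246.66666667]
scene [ 19.66666667  25.66666667 131.66666667 201.33333333 251.33333333
 252.66666667]
[243, 245, 242, 230, 184, 124, 125, 184, 231, 244, 246, 246, 246, 246, 246, 246, 246, 247, 246, 246, 246, 246, 247, 246, 246, 247, 246, 247, 246, 247, 246, 246, 246, 246, 246, 247, 246, 247, 246, 246, 246, 246, 246, 247, 246, 236, 194, 166, 188, 204, 212, 210, 211, 212, 213, 211, 210, 195, 180, 199, 234, 244, 245, 246, 246, 244, 241, 229, 179, 149, 189, 231, 244, 246]
[247, 246, 246, 245, 243, 231, 198, 202, 235, 245, 246, 246, 246, 246, 243, 233, 221, 208, 213, 232, 244, 246, 246, 246, 246, 247, 247, 246, 246, 247, 246, 246, 247, 246, 246, 246, 246, 246, 246, 247, 246, 247, 247, 246, 246, 246, 246, 247, 246, 247, 246, 244, 231, 199, 179, 191, 204, 210, 224, 240, 245, 246, 246, 246, 246, 246, 238, 208, 192, 220, 229, 241, 246, 247, 246]
```

View pics/etop.png

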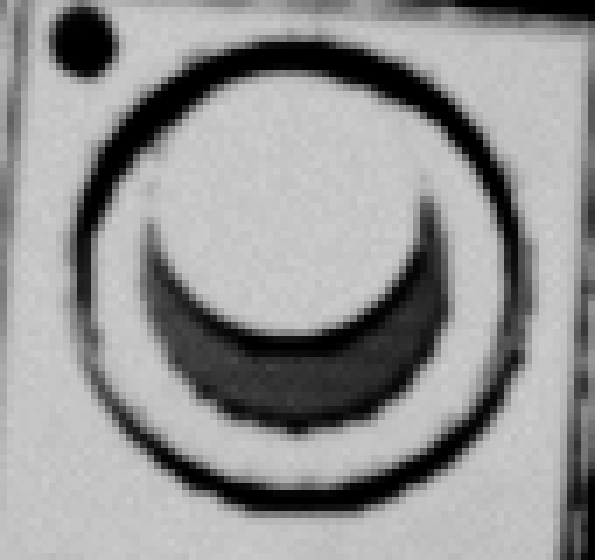

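View pics/escene.png

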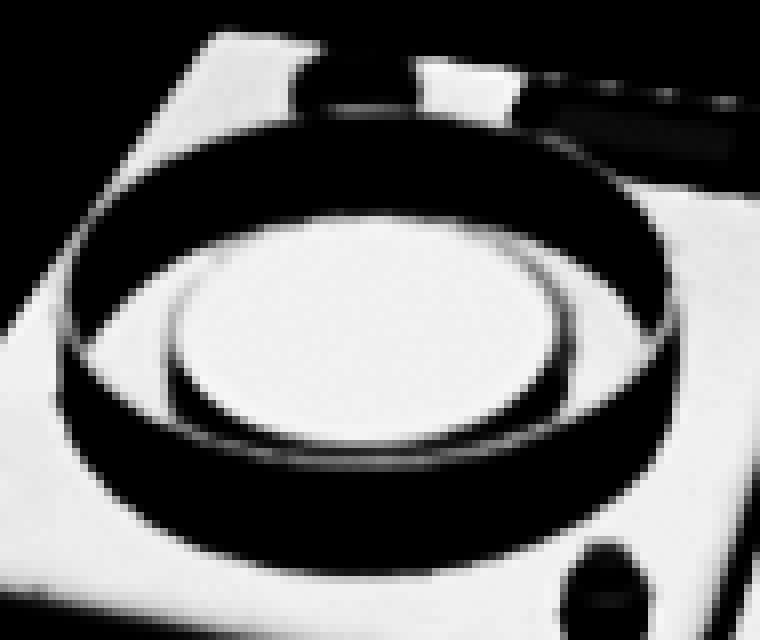

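```bash
cat > meas.py <<'E'
from h import *
from scipy.ndimage import map_coordinates
from scipy.optimize import least_squares
def prof(g,c,a,r):
    return map_coordinates(g,[c[1]+r*np.sin(a),c[0]+r*np.cos(a)],order=1)
def edge(g,c,angs,rs,thr,rise):   # first crossing along r
    out=[]
    for a in np.radians(angs):
        p=prof(g,c,a,rs)
        k=np.where((p[:-1]<thr)&(p[1:]>=thr) if rise else (p[:-1]>=thr)&(p[1:]<thr))[0]
        if len(k):
            k=k[0]; r=rs[k]+(thr-p[k])/(p[k+1]-p[k])*(rs[1]-rs[0]); out.append((c[0]+r*np.cos(a),c[1]+r*np.sin(a)))
    return np.array(out)
def circ(P,R=None):
    f=(lambda q:np.hypot(P[:,0]-q[0],P[:,1]-q[1])-(q[2] if R is None else R))
    x0=[P[:,0].mean(),P[:,1].mean(),.07]
    s=least_squares(f,x0[:3 if R is None else 2],loss='soft_l1',f_scale=.001)
    return s.x,np.sqrt(np.median(f(s.x)**2))
E
python3 - <<'E'
from meas import *
h=.031
d=np.load('scene0.npz');g=d['i'].astype(float).mean(2);K,D,T=d['K'],d['D'],d['T']
lid=edge(g,(301.5,211.5),np.arange(-40,181,5),np.arange(8,40,.1),215,False)
# rim: local max along ray beyond lid
rim=[]
for a in np.radians(np.arange(0,360,5)):
    rs=np.arange(0,50,.1); e=np.array([301+np.cos(a)*38.3,213+np.sin(a)*22.5])-np.array([301,213]); L=np.hypot(*e); u=e/L
    rs=np.arange(L-5,L+5,.1); p=map_coordinates(g,[213+rs*u[1],301+rs*u[0]],order=1)
    k=p[5:-5].argmax()+5
    if p[k]>max(p[0],p[-1])+8: rim.append((301+rs[k]*u[0],213+rs[k]*u[1]))
rim=np.array(rim); print(len(lid),len(rim))
for hh in(.026,.031,.036):
  print('scene',hh,'lid',circ(onz(lid,hh+.086,K,D,T)),circ(onz(lid,hh+.086,K,D,T),.05)[0],'rim',circ(onz(rim,hh+.088,K,D,T)),circ(onz(rim,hh+.088,K,D,T),.082)[0])
d=np.load('top0.npz');g=d['i'].astype(float).mean(2);K,D,T=d['K'],d['D'],d['T']
lid=edge(g,(322,183),np.arange(25,156,5),np.arange(8,22,.1),215,False)
ring_lo=edge(g,(322,189),np.arange(30,151,5),np.arange(28,40,.1),215,True)
ring_in=edge(g,(322,189),np.arange(30,151,5),np.arange(26,40,.1),225,False)
up_out=edge(g,(322,189),np.arange(200,341,5),np.arange(31.5,45,.1),195,True)
pan=edge(g,(322,189),np.arange(20,161,5),np.arange(18,28,.1),225,True)
for hh in(.026,.031,.036):
  print('top',hh,'lid',circ(onz(lid,hh+.086,K,D,T),.05),'pan',circ(onz(pan,hh+.068,K,D,T)),circ(onz(pan,hh+.068,K,D,T),.056)[0])
  print(' rim outer all',circ(np.r_[onz(up_out,hh+.088,K,D,T),onz(ring_in,hh+.088,K,D,T)]),circ(onz(up_out,hh+.088,K,D,T)))
m=(g<140)&(g>60); 
sub=d['i'][225:260,320:352]; gg=sub.astype(float).mean(2); mm=(gg<190).astype(np.uint8); print(mm[:,:].sum(1))
n,l,s,c=cv2.connectedComponentsWithStats(mm); print(s,c+[320,225])
s=d['i'][145:165,283:300].astype(int); mm=(s[:,:,0]-s[:,:,2]>60).astype(np.uint8); n,l,s,c=cv2.connectedComponentsWithStats(mm); print(s,c+[283,145])
E
```

```text
45 2
scene 0.026 lid (array([ 0.61076013, -0.02718562,  0.05610553]), np.float64(0.001329116224300271)) [ 0.61698857 -0.02457588] rim (array([ 0.60874127, -0.11170866,  0.00401006]), np.float64(7.342380783233435e-10)) [ 0.60874127 -0.11170799]
scene 0.031 lid (array([ 0.61749065, -0.02570447,  0.05548504]), np.float64(0.0013074501451193626)) [ 0.62302736 -0.02328857] rim (array([ 0.61553064, -0.10927069,  0.00396515]), np.float64(5.972623902344571e-10)) [ 0.61553064 -0.1092701 ]
scene 0.036 lid (array([ 0.62422118, -0.02422333,  0.05486454]), np.float64(0.0012857963858079052)) [ 0.62906973 -0.02201771] rim (array([ 0.62232001, -0.10683269,  0.00392024]), np.float64(1.758250940818391e-09)) [ 0.62232001 -0.10683221]
top 0.026 lid (array([ 0.61783554, -0.02368973]), np.float64(0.00017216776274613793)) pan (array([ 0.58910043, -0.02877113,  0.05393409]), np.float64(0.00046742267843824514)) [ 0.59163238 -0.02877388]
 rim outer all (array([ 0.59397986, -0.02712026,  0.08079526]), np.float64(0.00029482395524639787)) (array([ 0.59551919, -0.02717632,  0.0795814 ]), np.float64(0.0001371111184
[... 445 characters left out ...]
float64(0.0001389817590936454)) pan (array([ 0.58760269, -0.02835553,  0.05351621]), np.float64(0.0004645324301537912)) [ 0.59062854 -0.02835547]
 rim outer all (array([ 0.59242089, -0.02671117,  0.08015985]), np.float64(0.0002923947301044695)) (array([ 0.59394841, -0.02676699,  0.07895536]), np.float64(0.0001360538269373629))
[ 0  0  0  0  0  0  0  0  0  4  8 11 12 13 14 14 14 14 14 14 13 10  9  6
  0  0  0  0  0  0  0  0 11 25 30]
[[  0   0  32  35 884]
 [  9   9  14  15 170]
 [  0  32  32   3  66]] [[335.66968326 240.95135747]
 [335.63529412 241.12941176]
 [332.87878788 258.28787879]]
[[  0   0  17  20 300]
 [  5   7   7   7  40]] [[290.95666667 154.43666667]
 [291.325      154.975     ]]
```

```bash
python3 - <<'E'
from meas import *
d=np.load('scene0.npz');g=d['i'].astype(float).mean(2);K,D,T=d['K'],d['D'],d['T']
for rng in((30,151),(10,171)):
  lid=edge(g,(301.5,211.5),np.arange(*rng,5),np.arange(8,40,.1),200,False)
  for hh in(.026,.031,.036): print('lid',hh,circ(onz(lid,hh+.086,K,D,T)),circ(onz(lid,hh+.086,K,D,T),.05)[0])
# ring back outer rim vs: front rim lower boundary (outer rim, bright->dark outside)
rim=[]
for a in np.radians(np.arange(20,161,5)):
    rs=np.arange(16,40,.1)/np.hypot(np.cos(a)*.6,np.sin(a)) if 0 else None
    e=np.array([np.cos(a)*38.5,np.sin(a)*18.5]);c=np.array([301,209.])
    s=np.arange(.85,1.12,.004); P=c+s[:,None]*e; p=map_coordinates(g,[P[:,1],P[:,0]],order=1)
    k=p.argmax(); 
    # local maxima
    m=[i for i in range(2,len(s)-2) if p[i]==p[i-2:i+3].max() and p[i]>p.min()+15]
    rim.append((round(np.degrees(a)),[(round(s[i],2),int(p[i])) for i in m]))
print(rim)
t=np.load('top0.npz');Kt,Dt,Tt=t['K'],t['D'],t['T']
for hh in(.026,.031,.036):
  kp=onz([[335.6,241]],hh+.069,Kt,Dt,Tt)[0]; print('key',hh,kp,'in scene',proj(kp,K,D,T), 'lid c in scene', proj([.6172,-.0235,hh+.086],K,D,T),'rim pts',proj([[.593-.082,-.027,hh+.088],[.593+.082,-.027,hh+.088]],K,D,T).tolist())
  print('weight',onz([[291.3,155]],hh+.064,Kt,Dt,Tt))
c=d['i'][168:186,288:314][:,:,::-1]; cv2.imwrite('pics/key.png',cv2.resize(c,None,fx=24,fy=24,interpolation=cv2.INTER_NEAREST))
print(g[205:235,301].astype(int).tolist()); print(g[180:205,301].astype(int).tolist())
E
```

```text
lid 0.026 (array([ 0.62357068, -0.02378609,  0.0455332 ]), np.float64(0.00045697440899609976)) [ 0.6187875  -0.02502359]
lid 0.031 (array([ 0.63017363, -0.02233821,  0.04501878]), np.float64(0.00044965637888214754)) [ 0.62485805 -0.02373194]
lid 0.036 (array([ 0.63677648, -0.02089035,  0.04450445]), np.float64(0.0004423579459531396)) [ 0.63093209 -0.0224422 ]
lid 0.026 (array([ 0.6202475 , -0.02453389,  0.04858908]), np.float64(0.0003970754580343433)) [ 0.61860679 -0.02489327]
lid 0.031 (array([ 0.62688171, -0.02307836,  0.04804608]), np.float64(0.0003939473505828392)) [ 0.62462082 -0.02358138]
lid 0.036 (array([ 0.63351592, -0.02162283,  0.04750307]), np.float64(0.0003908051746778843)) [ 0.63064682 -0.02227524]
[(20, [(np.float64(1.11), 252)]), (25, [(np.float64(0.86), 252)]), (30, []), (35, []), (40, [(np.float64(0.88), 251)]), (45, [(np.float64(0.92), 248)]), (50, [(np.float64(0.93), 226)]), (55, [(np.float64(0.93), 227)]), (60, [(np.float64(0.94), 230)]), (65, [(np.float64(0.95), 228)]), (70, [(np.float64(0.98), 226)]), (75, [(np.float64(0.95), 220)]), (80, [(np.float64(0.99), 22
[... 1094 characters left out ...]
9836264  208.69351372]] rim pts [[308.5648093160139, 181.4405177951091], [293.3528481424685, 224.75241609118393]]
weight [[0.68266615 0.0493993  0.095     ]]
key 0.036 [ 0.45842252 -0.05839602  0.105     ] in scene [[300.00100869 174.12738653]] lid c in scene [[300.93930457 206.75016683]] rim pts [[308.5511708559398, 179.60272608038747], [293.27409150535897, 222.74413082328712]]
weight [[0.6815546  0.04930421 0.1       ]]
[253, 252, 253, 252, 252, 252, 253, 252, 252, 252, 252, 253, 252, 252, 253, 253, 253, 253, 253, 253, 233, 198, 228, 211, 154, 133, 133, 132, 132, 133]
[73, 99, 164, 221, 204, 148, 134, 136, 133, 130, 130, 129, 130, 132, 128, 138, 192, 247, 253, 253, 252, 252, 252, 252, 252]
```

View pics/key.png

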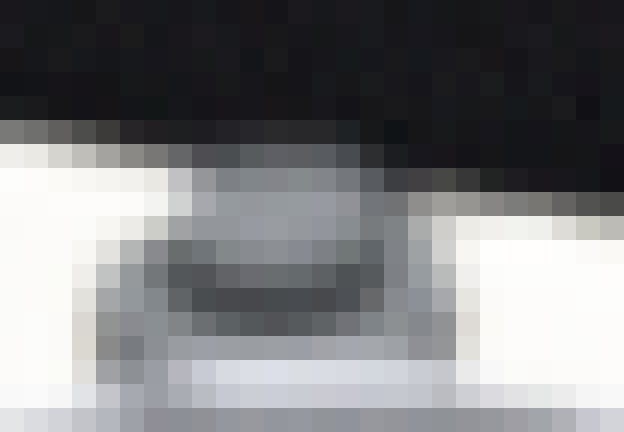

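```bash
python3 - <<'E'
from meas import *
d=np.load('top0.npz');g=d['i'].astype(float).mean(2);K,D,T=d['K'],d['D'],d['T'];hh=.028
ri=edge(g,(322,189),np.arange(30,151,5),np.arange(26,40,.1),215,False)
ro=edge(g,(322,189),np.arange(30,151,5),np.arange(28,40,.1),215,True)
u=edge(g,(322,189),np.arange(200,341,5),np.arange(31.5,45,.1),190,True)
ui=edge(g,(322,189),np.arange(235,306,5),np.arange(27,45,.1),190,False)
pan=edge(g,(322,189),np.arange(20,161,5),np.arange(19,28,.1),225,True)
for n,P,z,R in(('near in',ri,.088,.084),('near out',ro,.052,.084),('far out',u,.088,.080),('far in',ui,.052,.08),('pan',pan,.068,.056)):
    print(n,circ(onz(P,hh+z,K,D,T),R),circ(onz(P,hh+z,K,D,T))[0])
P=np.r_[onz(u,hh+.088,K,D,T),onz(ri,hh+.088,K,D,T)];R=np.r_[np.full(len(u),.08),np.full(len(ri),.084)]
print(least_squares(lambda q:np.hypot(*(P[:,:2]-q).T)-R,[.593,-.027]).x)
E
```

```text
near in (array([ 0.59658853, -0.0270803 ]), np.float64(0.00019646399362967248)) [ 0.59701111 -0.0270519   0.0843747 ]
near out (array([ 0.59061334, -0.03053685]), np.float64(0.000317014090773865)) [ 0.59053741 -0.03054064  0.08393618]
far out (array([ 0.59422637, -0.02709223]), np.float64(0.00018509704362137946)) [ 0.59524081 -0.02710522  0.07918236]
far in (array([ 0.59289268, -0.02759199]), np.float64(0.0007837793978539148)) [ 0.6040235  -0.02827433  0.06949884]
pan (array([ 0.591432  , -0.02869016]), np.float64(0.0006371085095241702)) [ 0.58880088 -0.02868801  0.05385051]
[ 0.59541987 -0.02702838]
```

```bash
python3 -m pendant '[{"x":0.029,"y":-0.04,"hand":-1},{"x":0.029,"y":-0.04,"hand":-1},{"x":0.029,"y":-0.04,"hand":-1},{"x":0.029,"y":-0.04,"hand":-1},{"x":0.029,"y":-0.04,"hand":-1}]'; python3 -m pendant '[{"x":0.029,"y":-0.04,"hand":-1},{"x":0.029,"y":-0.04,"hand":-1},{"x":0.029,"y":-0.04,"hand":-1},{"x":0.029,"y":-0.04,"hand":-1},{"x":0.029,"y":-0.04,"hand":-1}]'; python3 -m pendant '[{"x":0.029,"y":-0.04,"hand":-1},{"x":0.029,"y":-0.04,"hand":-1},{"x":0.029,"y":-0.04,"hand":-1},{"x":0.029,"y":-0.04,"hand":-1},{"x":0,"y":0,"hand":-1}]'
```

```text
$[0]: bad value
$[0]: bad value
$[0]: bad value
```

```bash
python3 -m pendant '[{"rx":0,"ry":0,"rz":0,"x":0.029,"y":-0.04,"z":0,"hand":-1}]'; python3 -m pendant --help | head -20
```

```text
time_s: 0.2
position: [0.2325, 0.4987, 0.2139]
tcp_rot: [[-0.936, 0.353, -0.002], [0.353, 0.936, 0.001], [0.002, 0.0, -1.0]]
ft_force: [1.2, -0.0, 0.5]
finger_gap: 0.933invalid input: not JSON, or not a number
```

All keys are required.

```bash
python3 -m pendant '[{"rx":0,"ry":0,"rz":0,"x":0.029,"y":-0.04,"z":0,"hand":-1},{"rx":0,"ry":0,"rz":0,"x":0.029,"y":-0.04,"z":0,"hand":-1},{"rx":0,"ry":0,"rz":0,"x":0.029,"y":-0.04,"z":0,"hand":-1},{"rx":0,"ry":0,"rz":0,"x":0.029,"y":-0.04,"z":0,"hand":-1},{"rx":0,"ry":0,"rz":0,"x":0.029,"y":-0.04,"z":0,"hand":-1}]'; python3 -m pendant '[{"rx":0,"ry":0,"rz":0,"x":0.029,"y":-0.04,"z":0,"hand":-1},{"rx":0,"ry":0,"rz":0,"x":0.029,"y":-0.04,"z":0,"hand":-1},{"rx":0,"ry":0,"rz":0,"x":0.029,"y":-0.04,"z":0,"hand":-1},{"rx":0,"ry":0,"rz":0,"x":0.029,"y":-0.04,"z":0,"hand":-1},{"rx":0,"ry":0,"rz":0,"x":0.029,"y":-0.04,"z":0,"hand":-1}]'
```

```text
time_s: 0.7
position: [0.3802, 0.2951, 0.2143]
tcp_rot: [[-0.934, 0.357, -0.0], [0.357, 0.934, -0.0], [0.0, -0.0, -1.0]]
ft_force: [0.3, -0.4, -0.1]
finger_gap: 0.498
time_s: 1.2
position: [0.5253, 0.095, 0.2143]
tcp_rot: [[-0.934, 0.358, -0.0], [0.358, 0.934, 0.0], [0.0, 0.0, -1.0]]
ft_force: [1.1, 1.5, 0.1]
finger_gap: 0.063
```

```bash
python3 -m pendant '[{"rx":0,"ry":0,"rz":0,"x":0.029,"y":-0.04,"z":0,"hand":-1},{"rx":0,"ry":0,"rz":0,"x":0.029,"y":-0.04,"z":0,"hand":-1},{"rx":0,"ry":0,"rz":0,"x":0.029,"y":-0.039,"z":-0.02,"hand":-1},{"rx":0,"ry":0,"rz":0,"x":0,"y":0,"z":-0.04,"hand":-1},{"rx":0,"ry":0,"rz":0,"x":0,"y":0,"z":-0.018,"hand":-1}]'; python3 -m pendant '[{"rx":0,"ry":0,"rz":0,"x":0,"y":0,"z":0,"hand":-1},{"rx":0,"ry":0,"rz":0,"x":0,"y":0,"z":0,"hand":-1}]'
python3 - <<'E'
from h import *
for n in('top','scene'):
    i,K,D,T=cam(n); c=i[130:280,240:400] if n=='top' else i[130:270,220:400]
    cv2.imwrite(f'pics/{n}1.png',cv2.resize(c[:,:,::-1],None,fx=4,fy=4,interpolation=cv2.INTER_CUBIC))
s=bot.read_state(); print(s['time_s'],s['position'],s['ft_force'])
E
```

```text
time_s: 1.7
position: [0.6086, -0.0213, 0.1332]
tcp_rot: [[-0.933, 0.36, -0.006], [0.36, 0.933, 0.001], [0.006, -0.001, -1.0]]
ft_force: [-0.7, 0.2, 0.1]
finger_gap: 0.007
time_s: 1.9
position: [0.6102, -0.02, 0.1378]
tcp_rot: [[-0.934, 0.358, -0.0], [0.358, 0.934, 0.0], [0.0, -0.0, -1.0]]
ft_force: [-0.5, -0.2, 1.9]
finger_gap: 0.006
2.0 [ 0.61136355 -0.02011062  0.13953527] [-0.14118262  0.15810065 -0.06970557]
```

View pics/scene1.png

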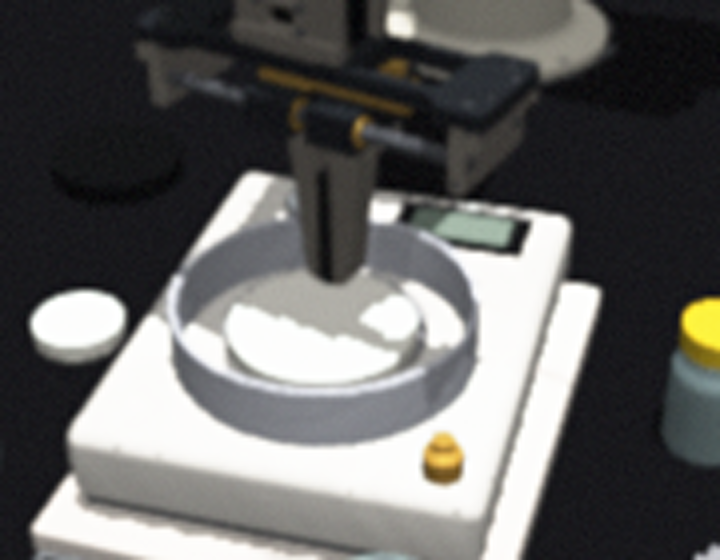

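View pics/top1.png

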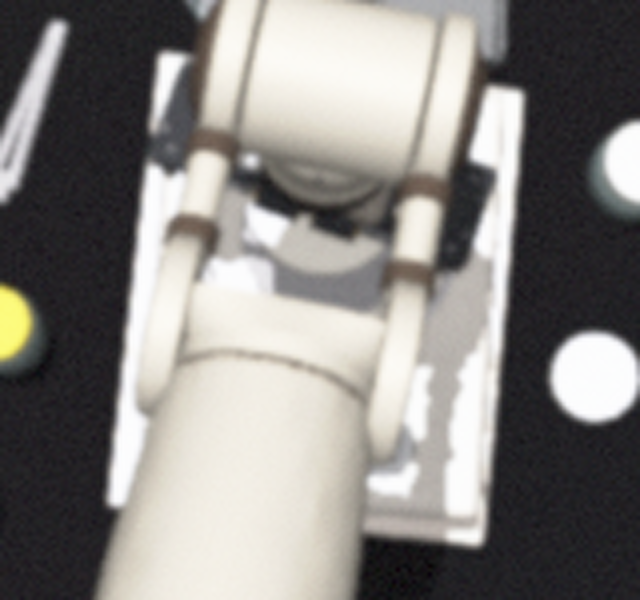

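```bash
python3 -m pendant '[{"rx":0,"ry":0,"rz":0,"x":0,"y":-0.002,"z":-0.006,"hand":-1},{"rx":0,"ry":0,"rz":0,"x":0,"y":-0.002,"z":-0.006,"hand":-1},{"rx":0,"ry":0,"rz":0,"x":0,"y":0,"z":0,"hand":-1}]';python3 -m pendant '[{"rx":0,"ry":0,"rz":0,"x":0,"y":0,"z":0,"hand":-1}]';python3 -m pendant '[{"rx":0,"ry":0,"rz":0,"x":0,"y":0,"z":0,"hand":-1}]';
```

```text
time_s: 2.3
position: [0.6096, -0.0242, 0.1247]
tcp_rot: [[-0.934, 0.358, -0.001], [0.358, 0.934, 0.0], [0.001, -0.0, -1.0]]
ft_force: [-0.3, 0.1, -0.3]
finger_gap: 0.008
time_s: 2.4
position: [0.6101, -0.0242, 0.1254]
tcp_rot: [[-0.934, 0.358, -0.0], [0.358, 0.934, 0.0], [0.0, -0.0, -1.0]]
ft_force: [-0.2, -0.1, -0.8]
finger_gap: 0.001
time_s: 2.5
position: [0.6104, -0.0242, 0.1257]
tcp_rot: [[-0.934, 0.358, 0.0], [0.358, 0.934, -0.0], [-0.0, -0.0, -1.0]]
ft_force: [-0.5, -0.4, 0.9]
finger_gap: 0.005
```

```bash
python3 -m pendant '[{"rx":0,"ry":0,"rz":0,"x":0,"y":0,"z":-0.001,"hand":-1},{"rx":0,"ry":0,"rz":0,"x":0,"y":0,"z":-0.001,"hand":-1},{"rx":0,"ry":0,"rz":0,"x":0,"y":0,"z":-0.001,"hand":-1}]'|grep -E "pos|force";python3 -m pendant '[{"rx":0,"ry":0,"rz":0,"x":0,"y":0,"z":-0.001,"hand":-1},{"rx":0,"ry":0,"rz":0,"x":0,"y":0,"z":-0.001,"hand":-1}]'|grep -E "pos|force"; python3 -m pendant '[{"rx":0,"ry":0,"rz":0,"x":0,"y":0,"z":0,"hand":-1}]'|grep -E "pos|force"
```

```text
position: [0.6103, -0.0241, 0.1225]
ft_force: [0.4, -0.1, 0.6]
position: [0.6102, -0.0241, 0.1204]
ft_force: [1.0, 0.6, -0.9]
position: [0.6101, -0.0241, 0.1203]
ft_force: [-0.2, 0.8, -0.6]
```

Now 0.5 mm rows, read each time.

```bash
python3 -m pendant '[{"rx":0,"ry":0,"rz":0,"x":0,"y":0,"z":-0.0005,"hand":-1},{"rx":0,"ry":0,"rz":0,"x":0,"y":0,"z":-0.0005,"hand":-1}]'|grep -E "pos|force"
python3 -m pendant '[{"rx":0,"ry":0,"rz":0,"x":0,"y":0,"z":-0.0005,"hand":-1},{"rx":0,"ry":0,"rz":0,"x":0,"y":0,"z":-0.0005,"hand":-1}]'|grep -E "pos|force"
```

```text
position: [0.6103, -0.0242, 0.1196]
ft_force: [0.5, -0.4, -0.2]
position: [0.6103, -0.0242, 0.1186]
ft_force: [-0.2, 1.2, 0.2]
```

```bash
python3 -m pendant '[{"rx":0,"ry":0,"rz":0,"x":0,"y":0,"z":-0.0005,"hand":-1}]'|grep -E "pos|force"; python3 -m pendant '[{"rx":0,"ry":0,"rz":0,"x":0,"y":0,"z":-0.0005,"hand":-1}]'|grep -E "pos|force"
```

```text
position: [0.6103, -0.0242, 0.118]
ft_force: [-0.7, 0.1, 0.2]
position: [0.6103, -0.0242, 0.1175]
ft_force: [-0.6, 0.0, 0.7]
```

```bash
python3 -m pendant '[{"rx":0,"ry":0,"rz":0,"x":0,"y":0,"z":-0.0005,"hand":-1}]'|grep -E "pos|force"
```

```text
position: [0.6103, -0.0242, 0.117]
ft_force: [0.4, 0.5, -1.1]
```

```bash
python3 -m pendant '[{"rx":0,"ry":0,"rz":0,"x":0,"y":0,"z":-0.0004,"hand":-1}]'|grep -E "pos|force";python3 -m pendant '[{"rx":0,"ry":0,"rz":0,"x":0,"y":0,"z":-0.0004,"hand":-1}]'|grep -E "pos|force"
```

```text
position: [0.6102, -0.0242, 0.1166]
ft_force: [0.8, 0.2, 0.6]
position: [0.6103, -0.0242, 0.1162]
ft_force: [-1.1, 0.3, -0.6]
```

```bash
python3 -m pendant '[{"rx":0,"ry":0,"rz":0,"x":0,"y":0,"z":-0.0004,"hand":-1}]'|grep -E "pos|force"
```

```text
position: [0.6103, -0.0242, 0.1158]
ft_force: [-0.1, -0.1, 0.2]
```

```bash
python3 -m pendant '[{"rx":0,"ry":0,"rz":0,"x":0,"y":0,"z":-0.0004,"hand":-1}]'|grep -E "pos|force"
```

```text
position: [0.6103, -0.0242, 0.1155]
ft_force: [-0.2, 0.7, -0.5]
```

```bash
python3 -m pendant '[{"rx":0,"ry":0,"rz":0,"x":0,"y":0,"z":-0.0004,"hand":-1}]'|grep -E "pos|force"
```

```text
position: [0.6103, -0.0242, 0.115]
ft_force: [-0.7, -0.8, -0.2]
```

```bash
python3 -m pendant '[{"rx":0,"ry":0,"rz":0,"x":0,"y":0,"z":-0.0003,"hand":-1}]'|grep -E "pos|force"
```

```text
position: [0.6103, -0.0242, 0.1147]
ft_force: [0.2, 0.7, -1.3]
```

```bash
python3 -m pendant '[{"rx":0,"ry":0,"rz":0,"x":0,"y":0,"z":-0.0003,"hand":-1}]'|grep -E "pos|force"
```

```text
position: [0.6103, -0.0242, 0.1145]
ft_force: [1.4, 0.1, 0.8]
```

```bash
python3 -m pendant '[{"rx":0,"ry":0,"rz":0,"x":0,"y":0,"z":-0.0003,"hand":-1}]'|grep -E "pos|force"
```

```text
position: [0.6103, -0.0241, 0.1142]
ft_force: [-0.5, 0.5, -0.6]
```

```bash
python3 -m pendant '[{"rx":0,"ry":0,"rz":0,"x":0,"y":0,"z":-0.0003,"hand":-1}]'|grep -E "pos|force"
```

```text
position: [0.6103, -0.0242, 0.1138]
ft_force: [0.2, -0.6, -0.6]
```

```bash
python3 -m pendant '[{"rx":0,"ry":0,"rz":0,"x":0,"y":0,"z":-0.0003,"hand":-1}]'|grep -E "pos|force"
```

```text
position: [0.6103, -0.0241, 0.1135]
ft_force: [0.4, -0.5, -0.2]
```

```bash
python3 -m pendant '[{"rx":0,"ry":0,"rz":0,"x":0,"y":0,"z":-0.0003,"hand":-1}]'|grep -E "pos|force"
```

```text
position: [0.6103, -0.0242, 0.1133]
ft_force: [0.9, -0.8, -0.1]
```

```bash
python3 -m pendant '[{"rx":0,"ry":0,"rz":0,"x":0,"y":0,"z":-0.0003,"hand":-1}]'|grep -E "pos|force"
```

```text
position: [0.6103, -0.0242, 0.1131]
ft_force: [-0.1, 0.1, 2.1]
```

```bash
for k in 1 2 3; do python3 -m pendant '[{"rx":0,"ry":0,"rz":0,"x":0,"y":0,"z":0,"hand":-1}]'|grep -E "pos|force"; done
```

```text
position: [0.6103, -0.0242, 0.1132]
ft_force: [-0.5, -0.4, 1.3]
position: [0.6103, -0.0242, 0.1131]
ft_force: [-0.5, -0.1, 1.6]
position: [0.6103, -0.0242, 0.1131]
ft_force: [-1.3, -0.1, 1.7]
```

```bash
python3 -m pendant '[{"rx":0,"ry":0,"rz":0,"x":0,"y":0,"z":-0.0002,"hand":-1}]'|grep -E "pos|force"; for k in 1 2; do python3 -m pendant '[{"rx":0,"ry":0,"rz":0,"x":0,"y":0,"z":0,"hand":-1}]'|grep -E "pos|force"; done
```

```text
position: [0.6103, -0.0242, 0.1131]
ft_force: [-1.2, 0.6, 3.3]
position: [0.6103, -0.0241, 0.1131]
ft_force: [-1.5, 0.5, 3.7]
position: [0.6103, -0.0242, 0.113]
ft_force: [-2.2, 0.1, 3.8]
```

```bash
python3 -m pendant '[{"rx":0,"ry":0,"rz":0,"x":-0.0005,"y":-0.0001,"z":0,"hand":-1},{"rx":0,"ry":0,"rz":0,"x":-0.0005,"y":-0.0001,"z":0,"hand":-1}]'|grep -E "pos|force"; python3 -m pendant '[{"rx":0,"ry":0,"rz":0,"x":-0.0005,"y":-0.0001,"z":0,"hand":-1}]'|grep -E "pos|force"
```

```text
position: [0.61, -0.0243, 0.1131]
ft_force: [0.8, 0.2, 3.2]
position: [0.6094, -0.0246, 0.1131]
ft_force: [1.4, 0.4, 3.3]
```

```bash
python3 -m pendant '[{"rx":0,"ry":0,"rz":0,"x":-0.0005,"y":-0.0001,"z":0,"hand":-1}]'|grep -E "pos|force"; python3 -m pendant '[{"rx":0,"ry":0,"rz":0,"x":-0.0005,"y":-0.0001,"z":0,"hand":-1}]'|grep -E "pos|force"
```

```text
position: [0.6088, -0.0247, 0.1131]
ft_force: [1.9, 0.8, 2.8]
position: [0.6081, -0.0248, 0.1131]
ft_force: [1.0, 0.0, 3.3]
```

```bash
for k in 1 2; do :; done; python3 -m pendant '[{"rx":0,"ry":0,"rz":0,"x":-0.001,"y":-0.0002,"z":0,"hand":-1},{"rx":0,"ry":0,"rz":0,"x":-0.001,"y":-0.0002,"z":0,"hand":-1},{"rx":0,"ry":0,"rz":0,"x":-0.001,"y":-0.0001,"z":0,"hand":-1}]'|grep -E "pos|force"
```

```text
position: [0.6049, -0.0253, 0.113]
ft_force: [1.7, -0.1, 5.2]
```

```bash
python3 -m pendant '[{"rx":0,"ry":0,"rz":0,"x":-0.001,"y":-0.0002,"z":0,"hand":-1},{"rx":0,"ry":0,"rz":0,"x":-0.001,"y":-0.0002,"z":0,"hand":-1},{"rx":0,"ry":0,"rz":0,"x":-0.001,"y":-0.0001,"z":0,"hand":-1}]'|grep -E "pos|force"
```

```text
position: [0.6019, -0.0257, 0.113]
ft_force: [2.2, 0.5, 5.0]
```

```bash
python3 -m pendant '[{"rx":0,"ry":0,"rz":0,"x":-0.001,"y":-0.0002,"z":0,"hand":-1},{"rx":0,"ry":0,"rz":0,"x":-0.001,"y":-0.0002,"z":0,"hand":-1},{"rx":0,"ry":0,"rz":0,"x":-0.001,"y":-0.0001,"z":0,"hand":-1}]'|grep -E "pos|force"
```

```text
position: [0.5988, -0.0262, 0.1129]
ft_force: [2.7, -0.8, 4.3]
```

```bash
python3 -m pendant '[{"rx":0,"ry":0,"rz":0,"x":-0.001,"y":-0.0002,"z":0,"hand":-1},{"rx":0,"ry":0,"rz":0,"x":-0.001,"y":-0.0002,"z":0,"hand":-1},{"rx":0,"ry":0,"rz":0,"x":-0.001,"y":-0.0001,"z":0,"hand":-1}]'|grep -E "pos|force"
```

```text
position: [0.5959, -0.0267, 0.1129]
ft_force: [2.2, 0.6, 5.3]
```

```bash
python3 -m pendant '[{"rx":0,"ry":0,"rz":0,"x":-0.001,"y":-0.0002,"z":0.0001,"hand":-1},{"rx":0,"ry":0,"rz":0,"x":-0.001,"y":-0.0001,"z":0,"hand":-1},{"rx":0,"ry":0,"rz":0,"x":-0.001,"y":-0.0001,"z":0,"hand":-1}]'|grep -E "pos|force"
```

```text
position: [0.5928, -0.0271, 0.1129]
ft_force: [2.8, -0.3, 5.0]
```

```bash
python3 -m pendant '[{"rx":0,"ry":0,"rz":0,"x":-0.001,"y":-0.0002,"z":0,"hand":-1},{"rx":0,"ry":0,"rz":0,"x":-0.001,"y":-0.0001,"z":0,"hand":-1},{"rx":0,"ry":0,"rz":0,"x":-0.001,"y":-0.0001,"z":0,"hand":-1}]'|grep -E "pos|force"
```

```text
position: [0.5898, -0.0275, 0.1129]
ft_force: [2.3, -0.8, 5.0]
```

```bash
python3 -m pendant '[{"rx":0,"ry":0,"rz":0,"x":-0.001,"y":-0.0001,"z":0,"hand":-1},{"rx":0,"ry":0,"rz":0,"x":0,"y":0,"z":0,"hand":-1}]'|grep -E "pos|force"
```

```text
position: [0.5886, -0.0276, 0.1129]
ft_force: [1.6, 0.3, 4.6]
```

Lift straight up and move aside in −x over the bench so the top camera can see.

```bash
python3 -m pendant '[{"rx":0,"ry":0,"rz":0,"x":0,"y":0,"z":0.001,"hand":-1},{"rx":0,"ry":0,"rz":0,"x":0,"y":0,"z":0.003,"hand":-1},{"rx":0,"ry":0,"rz":0,"x":0,"y":0,"z":0.02,"hand":-1},{"rx":0,"ry":0,"rz":0,"x":-0.02,"y":0,"z":0.03,"hand":-1},{"rx":0,"ry":0,"rz":0,"x":-0.03,"y":0,"z":0.01,"hand":-1}]'; python3 -m pendant '[{"rx":0,"ry":0,"rz":0,"x":-0.04,"y":0,"z":0,"hand":-1},{"rx":0,"ry":0,"rz":0,"x":-0.04,"y":-0.02,"z":0,"hand":-1},{"rx":0,"ry":0,"rz":0,"x":0,"y":0,"z":0,"hand":-1},{"rx":0,"ry":0,"rz":0,"x":0,"y":0,"z":0,"hand":-1}]'
python3 - <<'E'
from h import *
for n in('top','scene'):
    i,K,D,T=cam(n); np.savez(n+'2.npz',i=i,K=K,D=D,T=T); c=i[130:280,240:400] if n=='top' else i[165:285,225:385]
    cv2.imwrite(f'pics/{n}2.png',cv2.resize(c[:,:,::-1],None,fx=4,fy=4,interpolation=cv2.INTER_CUBIC))
E
```

```text
time_s: 8.6
position: [0.5393, -0.0279, 0.1788]
tcp_rot: [[-0.934, 0.357, 0.002], [0.357, 0.934, -0.001], [-0.002, -0.0, -1.0]]
ft_force: [1.0, 0.0, 0.1]
finger_gap: 0.002
time_s: 9.0
position: [0.4577, -0.0475, 0.1762]
tcp_rot: [[-0.933, 0.359, -0.001], [0.359, 0.933, 0.001], [0.001, 0.0, -1.0]]
ft_force: [0.7, 0.3, 0.0]
finger_gap: 0.006
```

View pics/scene2.png

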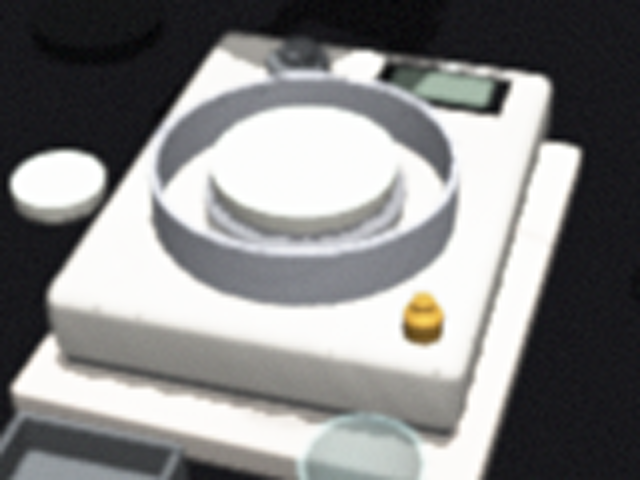

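View pics/top2.png

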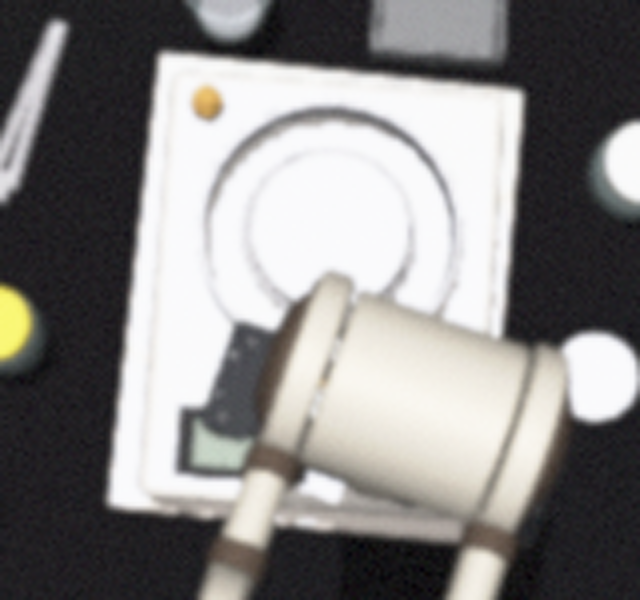

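```bash
python3 -m pendant '[{"rx":0,"ry":0,"rz":0,"x":-0.02,"y":-0.045,"z":0.01,"hand":-1},{"rx":0,"ry":0,"rz":0,"x":-0.02,"y":-0.045,"z":0,"hand":-1},{"rx":0,"ry":0,"rz":0,"x":-0.02,"y":-0.045,"z":0,"hand":-1},{"rx":0,"ry":0,"rz":0,"x":0,"y":-0.045,"z":0,"hand":-1},{"rx":0,"ry":0,"rz":0,"x":0,"y":0,"z":0,"hand":-1}]'
python3 - <<'E'
from meas import *
for n in('top','scene'):
    i,K,D,T=cam(n); np.savez(n+'3.npz',i=i,K=K,D=D,T=T); c=i[150:230,280:365].astype(float).mean(2) if n=='top' else i[170:250,255:350].astype(float).mean(2)
    c=np.clip((c-130)/125,0,1)**3*255
    cv2.imwrite(f'pics/{n}3.png',cv2.resize(c.astype(np.uint8),None,fx=7,fy=7,interpolation=cv2.INTER_NEAREST))
E
```

```text
time_s: 9.6
position: [0.3992, -0.232, 0.1873]
tcp_rot: [[-0.932, 0.362, 0.0], [0.362, 0.932, -0.002], [-0.001, -0.002, -1.0]]
ft_force: [1.1, -0.6, 1.4]
finger_gap: 0.003
```

View pics/scene3.png

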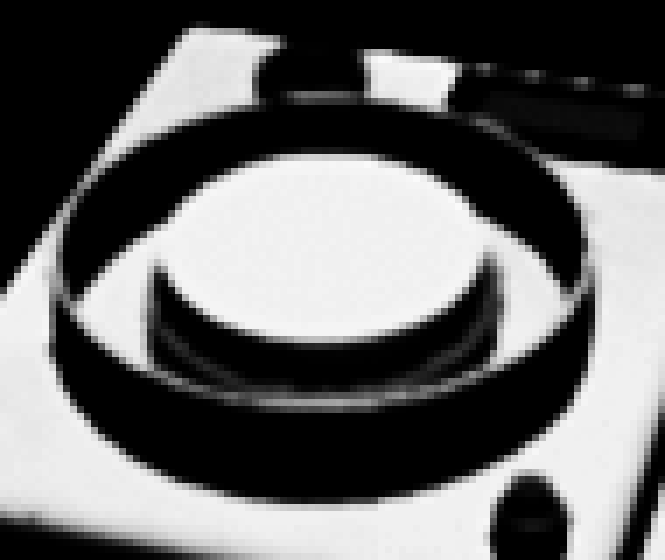

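View pics/top3.png

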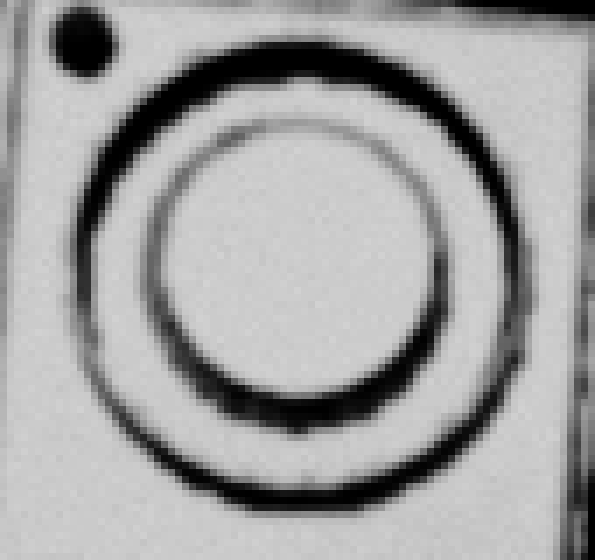

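```bash
python3 - <<'E'
from meas import *
d=np.load('top3.npz');g=d['i'].astype(float).mean(2);K,D,T=d['K'],d['D'],d['T'];hh=.027
P=lambda e,z:onz(e,hh+z,K,D,T)
c=(322,187)
for a in((30,151),(0,360)):
  for th in(225,238):
    lid=edge(g,c,np.arange(*a,5),np.arange(12,26,.1),th,False); print('lid',a,th,len(lid),circ(P(lid,.086)),circ(P(lid,.086),.05)[0])
for th in(205,225,238):
    pan=edge(g,(322,188),np.arange(0,181,5),np.r_[np.arange(20.6,28,.1)],th,True); print('pan',circ(P(pan,.068)),circ(P(pan,.068),.056)[0])
for th in(190,225):
  ri=edge(g,(322,189),np.arange(30,151,5),np.arange(27,40,.1),th,False);u=edge(g,(322,189),np.arange(200,341,5),np.arange(31.5,45,.1),th,True)
  print('near84',circ(P(ri,.088),.084)[0],'far80',circ(P(u,.088),.08)[0])
d=np.load('scene3.npz');g=d['i'].astype(float).mean(2);K,D,T=d['K'],d['D'],d['T']
lid=edge(g,(301.5,205.5),np.r_[np.arange(0,181,5),np.arange(240,301,5)],np.arange(8,40,.1),200,False)
ns=edge(g,(301.5,205.5),np.arange(240,301,5),np.arange(8,40,.1),200,False)
print('scene lid',circ(P(lid,.086)))
# rim peaks
rim=[]
for a in np.radians(np.r_[np.arange(50,131,5),np.arange(250,291,5)]):
    e=np.array([np.cos(a)*38.3,np.sin(a)*22]);c=np.array([301,206.]); s=np.arange(.88,1.12,.004);q=c+s[:,None]*e
    p=map_coordinates(g,[q[:,1],q[:,0]],order=1)
    k=p.argmax()
    if 3<k<len(s)-4: rim.append(q[k])
rim=np.array(rim);print(len(rim),'scene rim',circ(P(rim,.088)),circ(P(rim,.088),.082)[0])
E
```

```text
lid (30, 151) 225 25 (array([ 0.59518802, -0.0271647 ,  0.04849143]), np.float64(0.00012352025528784144)) [ 0.59696743 -0.02720771]
lid (30, 151) 238 25 (array([ 0.59535849, -0.02729847,  0.04713464]), np.float64(6.947872974048808e-05)) [ 0.59867287 -0.02738203]
lid (0, 360) 225 47 (array([ 0.59728366, -0.02699308,  0.05015393]), np.float64(0.0003208247730970698)) [ 0.59710097 -0.02696373]
lid (0, 360) 238 72 (array([ 0.5960347 , -0.02737633,  0.04768596]), np.float64(0.0002552931145831415)) [ 0.59660306 -0.02736887]
pan (array([ 0.58860583, -0.02935431,  0.05193686]), np.float64(0.00043096714194157686)) [ 0.59327333 -0.02813674]
pan (array([ 0.59001577, -0.02845015,  0.05494749]), np.float64(0.00036372085337296745)) [ 0.59135953 -0.02854601]
pan (array([ 0.59060179, -0.02804199,  0.0572857 ]), np.float64(0.00039261671932178804)) [ 0.58896642 -0.02815291]
near84 [ 0.59511183 -0.02773635] far80 [ 0.59453922 -0.02711695]
near84 [ 0.5976189  -0.02697802] far80 [ 0.59715815 -0.02725131]
scene lid (array([ 0.59585561, -0.02827015,  0.05152171]), np.float64(0.0002830960836967712))
21 scene rim (array([ 0.59512586, -0.02903702,  0.08188969]), np.float64(0.00045622987915582003)) [ 0.59505847 -0.02906204]
```

```bash
python3 - <<'E'
from meas import *
d=np.load('top3.npz');g=d['i'].astype(float).mean(2);K,D,T=d['K'],d['D'],d['T'];hh=.027
print(g[160:215,322].astype(int).tolist())
r=np.arange(160,215)
for row in (167.5,168.5,206.2,209,210,211,212): 
    print(row,[onz([[322.5,row]],hh+z,K,D,T)[0,:2].round(4).tolist() for z in(.086,.068,.052)])
print(proj([[.5955+.056,-.027,.095],[.5955-.056,-.027,.095],[.5955-.056,-.027,.079],[.5955+.05,-.027,.113],[.5955-.05,-.027,.113],[.5955-.05,-.027,.095]],K,D,T))
print(g[187,295:350].astype(int).tolist())
E
```

```text
[189, 232, 243, 246, 246, 244, 242, 236, 240, 244, 245, 247, 245, 246, 246, 246, 246, 245, 246, 246, 245, 246, 246, 246, 246, 246, 246, 246, 246, 246, 245, 247, 246, 245, 246, 246, 246, 246, 246, 246, 246, 246, 246, 246, 245, 243, 228, 179, 150, 169, 174, 196, 234, 244, 245]
167.5 [[0.6449, -0.0296], [0.6484, -0.0304], [0.6515, -0.0311]]
168.5 [[0.6423, -0.0295], [0.6458, -0.0303], [0.6489, -0.031]]
206.2 [[0.546, -0.0273], [0.5481, -0.028], [0.55, -0.0286]]
209 [[0.5389, -0.0271], [0.5409, -0.0278], [0.5427, -0.0285]]
210 [[0.5364, -0.027], [0.5384, -0.0278], [0.5402, -0.0284]]
211 [[0.5339, -0.027], [0.5358, -0.0277], [0.5376, -0.0284]]
212 [[0.5314, -0.0269], [0.5333, -0.0276], [0.535, -0.0283]]
[[321.16234729 166.34316905]
 [322.19172543 209.57122308]
 [321.95861045 210.26314028]
 [321.46965771 167.27949523]
 [322.4045552  206.39917422]
 [322.13635049 207.23020555]]
[246, 246, 246, 245, 243, 233, 222, 224, 238, 245, 245, 246, 246, 245, 246, 246, 245, 246, 246, 246, 246, 246, 245, 246, 245, 246, 246, 246, 245, 246, 246, 246, 246, 246, 246, 246, 246, 246, 246, 245, 246, 246, 246, 245, 245, 245, 235, 202, 214, 237, 244, 246, 246, 246, 246]
```

```bash
python3 -m pendant '[{"rx":0,"ry":0,"rz":0,"x":0.015,"y":0.043,"z":0,"hand":-1},{"rx":0,"ry":0,"rz":0,"x":0.015,"y":0.043,"z":0,"hand":-1},{"rx":0,"ry":0,"rz":0,"x":0.015,"y":0.043,"z":0,"hand":-1},{"rx":0,"ry":0,"rz":0,"x":0.015,"y":0.043,"z":0,"hand":-1},{"rx":0,"ry":0,"rz":0,"x":0,"y":0,"z":-0.03,"hand":-1}]' | grep pos;python3 -m pendant '[{"rx":0,"ry":0,"rz":0,"x":0,"y":0,"z":-0.02,"hand":-1},{"rx":0,"ry":0,"rz":0,"x":0,"y":0,"z":0,"hand":-1},{"rx":0,"ry":0,"rz":0,"x":0,"y":0,"z":0,"hand":-1},{"rx":0,"ry":0,"rz":0,"x":0,"y":0,"z":0,"hand":-1}]'
python3 - <<'E'
from h import *
i,K,D,T=cam('scene'); cv2.imwrite('pics/s4.png',cv2.resize(i[130:250,225:385][:,:,::-1],None,fx=5,fy=5,interpolation=cv2.INTER_CUBIC))
E
```

```text
position: [0.4629, -0.05, 0.1602]
time_s: 10.6
position: [0.4598, -0.0553, 0.1382]
tcp_rot: [[-0.934, 0.357, 0.002], [0.357, 0.934, -0.001], [-0.002, 0.0, -1.0]]
ft_force: [0.6, -0.6, -0.7]
finger_gap: 0.005
```

View pics/s4.png

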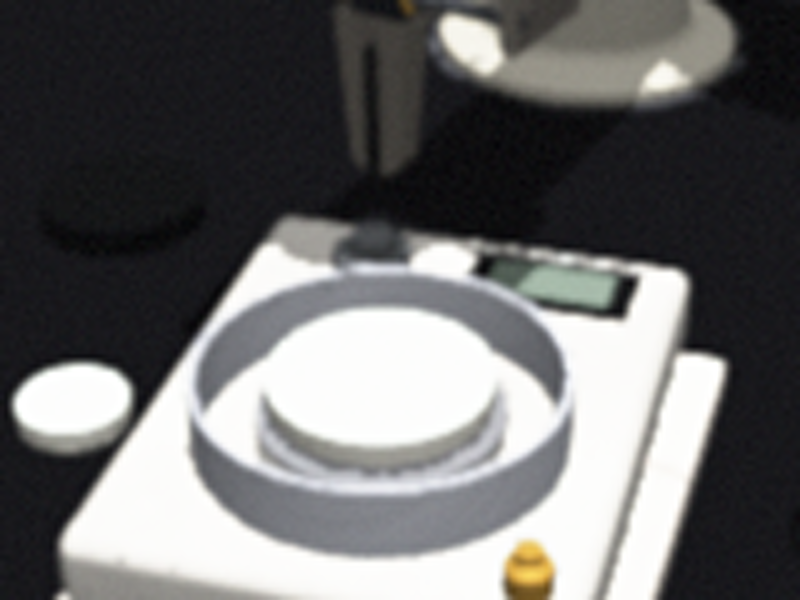

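```bash
python3 -m pendant '[{"rx":0,"ry":0,"rz":0,"x":-0.001,"y":-0.003,"z":-0.02,"hand":-1},{"rx":0,"ry":0,"rz":0,"x":0,"y":0,"z":-0.014,"hand":-1},{"rx":0,"ry":0,"rz":0,"x":0,"y":0,"z":-0.004,"hand":-1},{"rx":0,"ry":0,"rz":0,"x":0,"y":0,"z":0,"hand":-1},{"rx":0,"ry":0,"rz":0,"x":0,"y":0,"z":0,"hand":-1}]' | grep -E "pos|force";python3 -m pendant '[{"rx":0,"ry":0,"rz":0,"x":0,"y":0,"z":-0.001,"hand":-1},{"rx":0,"ry":0,"rz":0,"x":0,"y":0,"z":-0.001,"hand":-1}]' | grep -E "pos|force"; python3 -m pendant '[{"rx":0,"ry":0,"rz":0,"x":0,"y":0,"z":-0.001,"hand":-1}]' | grep -E "pos|force"; python3 -m pendant '[{"rx":0,"ry":0,"rz":0,"x":0,"y":0,"z":-0.001,"hand":-1}]' | grep -E "pos|force"; python3 -m pendant '[{"rx":0,"ry":0,"rz":0,"x":0,"y":0,"z":-0.001,"hand":-1}]' | grep -E "pos|force"
```

```text
position: [0.4585, -0.0587, 0.0999]
ft_force: [-1.5, -0.4, 1.1]
position: [0.4586, -0.0587, 0.0977]
ft_force: [-0.9, -0.7, 3.0]
position: [0.4587, -0.0587, 0.0965]
ft_force: [0.1, -0.5, 4.2]
position: [0.4586, -0.0587, 0.0954]
ft_force: [0.6, 0.3, 3.6]
position: [0.4587, -0.0587, 0.0949]
ft_force: [-3.3, 0.9, 13.6]
```

```bash
python3 -m pendant '[{"rx":0,"ry":0,"rz":0,"x":0,"y":0,"z":-0.0003,"hand":-1}]' | grep -E "pos|force"; python3 -m pendant '[{"rx":0,"ry":0,"rz":0,"x":0,"y":0,"z":0,"hand":-1}]' | grep -E "pos|force"
python3 - <<'E'
from h import *
i,K,D,T=cam('scene'); cv2.imwrite('pics/s5.png',cv2.resize(i[150:200,270:340][:,:,::-1],None,fx=11,fy=11,interpolation=cv2.INTER_CUBIC))
E
```

```text
position: [0.4587, -0.0587, 0.0949]
ft_force: [-4.1, 1.0, 12.1]
position: [0.4587, -0.0587, 0.095]
ft_force: [-1.9, -0.1, 11.2]
```

View pics/s5.png

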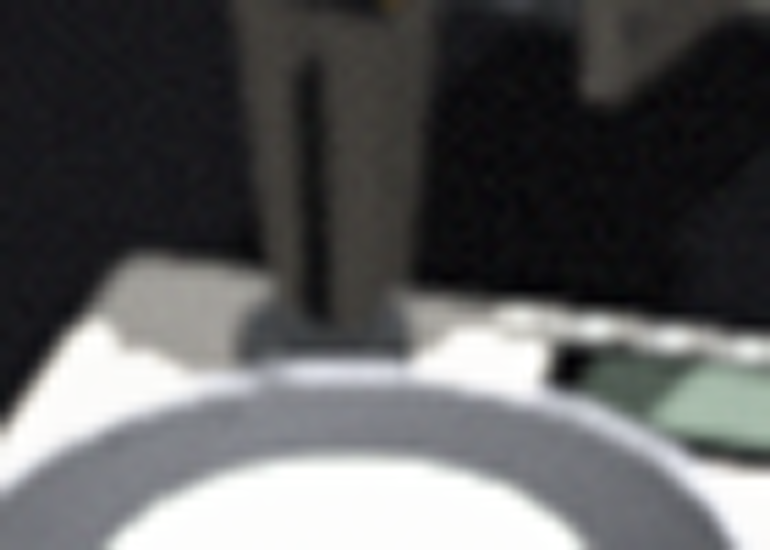

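```bash
python3 -m pendant '[{"rx":0,"ry":0,"rz":0,"x":0,"y":0,"z":0.002,"hand":-1},{"rx":0,"ry":0,"rz":0,"x":0,"y":0,"z":0.002,"hand":-1}]' | grep -E "pos|force"; python3 -m pendant '[{"rx":0,"ry":0,"rz":0,"x":0,"y":0,"z":0.002,"hand":-1}]'| grep -E "pos|force";  python3 -m pendant '[{"rx":0,"ry":0,"rz":0,"x":0,"y":0,"z":0.02,"hand":-1},{"rx":0,"ry":0,"rz":0,"x":-0.01,"y":0,"z":0.04,"hand":-1},{"rx":0,"ry":0,"rz":0,"x":-0.015,"y":-0.045,"z":0.02,"hand":-1},{"rx":0,"ry":0,"rz":0,"x":-0.015,"y":-0.045,"z":0,"hand":-1},{"rx":0,"ry":0,"rz":0,"x":-0.02,"y":-0.045,"z":0,"hand":-1}]' | grep -E "pos|force"; python3 -m pendant '[{"rx":0,"ry":0,"rz":0,"x":0,"y":-0.045,"z":0,"hand":-1},{"rx":0,"ry":0,"rz":0,"x":0,"y":0,"z":0,"hand":-1},{"rx":0,"ry":0,"rz":0,"x":0,"y":0,"z":0,"hand":-1}]' | grep -E "pos|force|time"
python3 - <<'E'
from meas import *
for n in('top','scene'):
    i,K,D,T=cam(n); c=i[130:270,230:410] if n=='top' else i[150:300,180:420]
    f=4 if n=='top' else 3
    cv2.imwrite(f'pics/{n}6.png',cv2.resize(c[:,:,::-1],None,fx=f,fy=f,interpolation=cv2.INTER_CUBIC))
    if n=='top':
        g=i.astype(float).mean(2)
        for th in(225,238): print(circ(onz(edge(g,(322,187),np.arange(0,360,5),np.arange(12,26,.1),th,False),.113,K,D,T),.05))
    else:
        g=i.astype(float).mean(2); a=np.load('scene3.npz')['i'].astype(float).mean(2); print('key region diff',abs(g-a)[172:182,292:308].mean(), abs(g-a)[190:220,280:320].mean())
E
```

```text
position: [0.4585, -0.0586, 0.098]
ft_force: [1.7, -1.5, 1.2]
position: [0.458, -0.0584, 0.0996]
ft_force: [0.5, -1.1, 1.1]
position: [0.3977, -0.1929, 0.1793]
ft_force: [0.5, -1.1, -0.7]
time_s: 13.0
position: [0.3975, -0.2367, 0.178]
ft_force: [0.1, -0.0, 0.3]
(array([ 0.59710065, -0.02694642]), np.float64(0.00026683190553479107))
(array([ 0.59657914, -0.02734739]), np.float64(0.0021845116772154474))
key region diff 1.2562499999999996 0.44333333333333447
```

View pics/scene6.png

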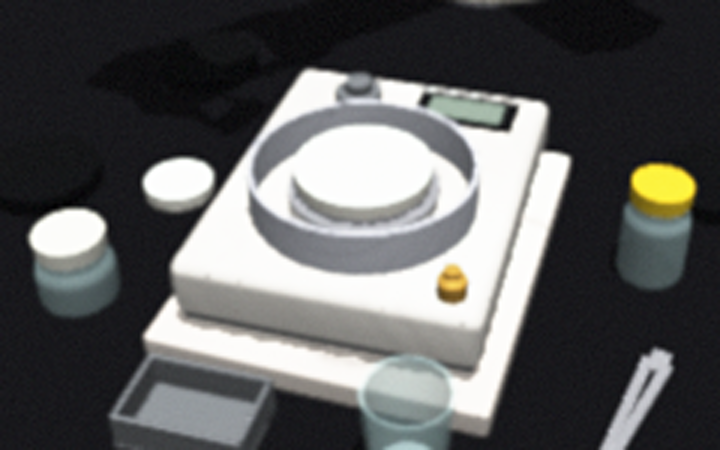

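View pics/top6.png

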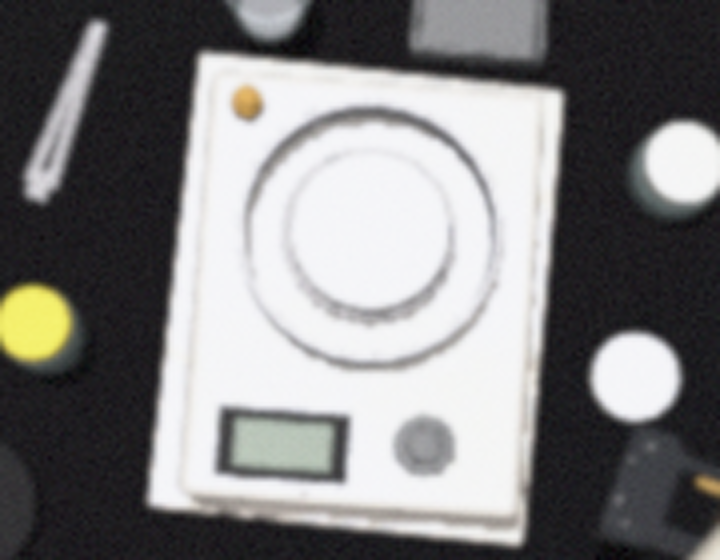

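```bash
python3 -c "
from bench import bot
print(bot.hand_in()); print(bot.read_state()['time_s'])"
```

```text
the job is handed in; nothing more can be done
None
the job is handed in; nothing more can be done
```

The dish is slid to the middle of the pan and released, the tare key has been pressed to its stop and let up again, and the job is handed in. It took about 13 s of the 40 s allowed. `hand_in` gives no verdict.

**Sliding the dish:** I pressed the shut fingertips on the lid with about 3 to 5 N (highest reading 5.3 N) and slid it about 22 mm in −x and 3.5 mm in −y. With the dish's own weight, the pan load stayed at about 7 N or less.

**Final position:** The last pictures put the dish at about (0.597, −0.027) and the ring's centre at about (0.5955, −0.027), so it is 1 to 2 mm off. No edge overhangs. The visible pan edge taken alone suggested a centre up to about 4 mm nearer the robot. I judged that to be the pan's side wall and shadow, because the first picture's pan edge matched the ring's centre to about 0.5 mm.

**Tare key:** It moved from about z 0.100 to a hard stop at 0.095, which is 5 mm, with 12 to 14 N at the stop. After release it looks the same as before the press.

**Surroundings:** The bystanders near the balance look unmoved in the last pictures, checked by eye only.

**One disagreement:** The height of the balance comes out as 27 mm from touching the lid but 31 mm from touching the key. A slight tilt of the housing (about 0.03 rad) could explain it, and that would still leave the dish within the 0.05 rad limit. I did not check this further.

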